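Start the calibration of a bench balance at its sunken key

ROBOT

A 6-joint arm with a two-finger parallel gripper is mounted at the origin on a cart in front of the work surface, level with it; the furniture and walls round the work are solid. World frame = base frame: x ahead of the robot, y to its left, z up, the work surface at z = 0. Lengths are in mm, angles in degrees, forces in N, time in s.
With the tool pointing down it reaches from about 300 to 850 mm from the base axis. Payload 4.2 kg.
Tool frame: the origin (TCP) lies at the very end of the fingers, on their centre line; the grasp point (between the pads) lies 19 mm behind it; z points along the fingers, y is the line along which they close (so a half turn about z gives the same grasp; the last joint's range is limited). The gripper opens to 91 mm and grips with 3 to 60 N. Pads are 32 mm wide; open, the fingers measure 118 mm over their backs; the gripper's body (76 mm by 178 mm) begins 60 mm behind the grasp point.
Start: joints at [-76.719, 18.312, 89.639, -0, 72.044, -1.146], TCP at [143.262, -556.883, 213.976] pointing down, gripper open.
Joint ranges: [-177.97, 177.97], [-48.28, 115.42], [12.27, 149.76], [-77.06, 257.06], [2.81, 150.46], [-146.56, 146.56]. Speed limits (degrees/s): [147.25, 147.25, 180, 180, 180, 180].

INTERFACE

Orientations are given as [roll, pitch, yaw] about the fixed x, y, z axes, in that order (R = Rz(yaw) Ry(pitch) Rx(roll)).
In Python, from workcell import env, eyes gives the robot as it stands.
- The arm moves only by the tool send_rows, never from a script. Its argument "targets" is text: rows parted by semicolons, each of 7 numbers parted by spaces: the shift along the tool's x, y, z in m, then the turn, a rotation vector about the tool's x, y, z in degrees, then the opening in per cent of the stroke, from 0 (shut) to 100 (fully open). A call has 1 to 12 rows; each row is the pose to reach, as a shift and turn from the pose commanded when the call began, along the tool's axes at that moment; what a row does not reach only later rows make up. A row lasts 1/12 s, in which the tool goes at most 41.7 mm and 7.16 degrees, less where a joint would pass 70% of its speed; a pose out of reach is approached as far as the arm can. A call with a gripper value outside its range is refused whole. The fingers move at their own pace and stop on an object; "grip_force" is the grip in N (left out, the last holds). Time passes only in rows, so rows that repeat a pose let the fingers close. It gives the time, the measured TCP pose, the force, the opening and the grip force at its end, in the units of the state.
- env.state(): the state, without advancing time (a new reading comes with each control period).
- eyes.grab_frame(name): name is "scene" or "top"; returns a dict with "image" (480x640x3 uint8, blue, green, red), "fovy" (degrees; the focal length in pixels is half the picture's height over the tangent of half this angle, whatever the lens; pixels are square), "cx", "cy" (the principal point, pixels), "eye" and "attitude" of the camera in the world. Camera axes: x right, y up, looking along -z (the intrinsics and any distortion apply to the point x, -y, -z); pixel columns grow to the right and rows downward; lengths in mm; the calibration is good to about 2 mm. A picture is of the moment at which its call begins. There is no depth.
- env.job_done(): hands the job in; it is judged then, once.
The state is a dict: "time_s": time; "qpos": joint angles; "qvel": joint speeds; "effort": joint torques, N m; "ee_pos": TCP position; "ee_rot": TCP orientation; "force": force on the tool from outside, world axes, zero at the start; "torque": the same for the moment, N m; "gripper_width": finger opening in mm; "gripper_force": force on a finger pad.
Only numpy, scipy, OpenCV 4.12 (cv2) and the standard library are available. Lean on these libraries where they do the work, as an engineer would, in place of code of your own. Each camera call takes 0.05 s, during which the arm holds its last target. There are 200 camera calls.

TASK

Two like balances stand on the bench: calibrate the one with the steel check weight on its pan. With the fingertips, push its shutter fully open by the rib, reach into the uncovered well and press the sunken key gently all the way down, let it spring back up, then push the shutter fully shut again. Do not lift or shift the weight, leave the other balance with its beaker alone, and leave the bottle and the timer where they are.

Things in the scene. Friction and masses are not known exactly. Their poses are not given: they have to be found in the camera images.
- balance_a: balance A: white and grey bench balance, 250 deep (x) x 200 wide (y) mm, fixed; the one with the steel check weight on its pan. Origin: centre of its underside, x to its rear, y to its left, z up. Front deck top at z = 58 mm. Round steel pan, diameter 108, at x = 62, y = 0, top at z = 71. Low display bezel at x = -39 to -5, top at z = 64
- balance_b: balance B: white and grey bench balance, 250 deep (x) x 200 wide (y) mm, fixed; the same in every way as balance_a, but with the beaker on its pan. Not to be touched. Origin: centre of its underside, x to its rear, y to its left, z up. Front deck top at z = 58 mm. Round steel pan, diameter 108, at x = 62, y = 0, top at z = 71. Low display bezel at x = -39 to -5, top at z = 64
- shutter_a (a joint): shutter of balance_a: grey metal plate 46 (x) x 54 (y) x 3 mm over the key well, top at balance z = 62 mm, slides along the balance's +y (its left). 0 = shut, centred over the well; 0.056 = fully open at its stop, well uncovered (m). Slides with about 1.5 N, stays where left. On its middle stands a push rib
- rib_a (a point): middle of the top edge of the push rib of balance_a's shutter: 32 mm long (x), 6 thick (y), 17 high above the plate, top at balance z = 79; moves with the shutter; at balance x = -78, y = -32 when shut; axes as the balance. Shutter rails 4 mm wide at x = -78 +/- 25.5, y = -67 to 59, tops at z = 64
- key_a (a joint): sunken key of balance_a: flat grey cap 30 (x) x 40 (y) mm at the bottom of the well. 0 = up, 0.005 = pressed home (m); springs back by itself; 1.8 N starts it, 4.1 N holds it home
- key_a_top (a point): middle of the key's top face, at balance x = -78, y = -32, z = 41 mm when up, 17 mm below the deck. The well round it is a rectangular opening in the front deck, 38 (x) x 48 (y) mm, same centre, floor at z = 30; axes as the balance
- shutter_b (a joint): shutter of balance_b: grey metal plate 46 (x) x 54 (y) x 3 mm over the key well, top at balance z = 62 mm, slides along the balance's +y (its left). 0 = shut, centred over the well; 0.056 = fully open at its stop, well uncovered (m). Slides with about 1.5 N, stays where left. On its middle stands a push rib
- key_b (a joint): sunken key of balance_b: flat grey cap 30 (x) x 40 (y) mm at the bottom of the well. 0 = up, 0.005 = pressed home (m); springs back by itself; 1.8 N starts it, 4.1 N holds it home
- check_weight: loose steel check weight on the pan of balance_a, cylinder of diameter 30 with a knob on top, 48 mm high, about 0.2 kg; origin: centre of its underside
- beaker: loose clear beaker on the pan of balance_b, diameter 45, 59 mm high; origin: centre of its underside
- bottle_d: loose small white reagent bottle with a white cap, diameter 46, 85 mm high, standing on the bench in front of the balances; origin: centre of its underside
- timer: loose flat bench timer, 66 x 66 x 18 mm, lying on the bench in front of the balances; origin: centre of its underside
Not all that is in view belongs to the job. What is shaped like the check_weight but orange is not meant.

How it is judged:
By the outcome, as a careful person would: the job done as asked, in the order asked, and still so for the second after the job is handed in, with the robot touching nothing.
It also fails if it takes over 51 s, if anything falls off the work surface, if the arm or the gripper's body presses on something with over 40 N, if the wrist force passes 120 N, or if a joint passes its speed limit or range.

## Working session

There is one attempt and no reset: what is moved stays moved. The work goes in short steps, Python scripts to look and compute and a tool call to move; the robot and the scene stay as the last step left them, time stands still between calls to the robot, and variables do not carry over. Pictures are saved under pics/ and viewed, at most 10 in all, crops included, and the job is handed in when it is done.

Besides the shell and the picture viewer there is one more tool, called in YAML: its name, and indented under it one key for each argument. send_rows: Moves the arm, as the interface text tells. Its arguments: {"type":"object","properties":{"targets":{"type":"string"},"grip_force":{"type":"number"}},"required":["targets"]}

```bash
ls; mkdir -p pics
python3 - <<'E'
from workcell import env, eyes
import cv2
for n in("scene","top"):
    f=eyes.grab_frame(n); cv2.imwrite(f"pics/{n}0.png",f["image"])
    print({k:v for k,v in f.items() if k!="image"})
print(env.state())
E
```

```text
pics
{'fovy': 42.02137676546532, 'cx': 334.676766092577, 'cy': 247.47668591139464, 'eye': array([ -362.5560314 , -1083.70960836,  1168.45033507]), 'attitude': array([ 52.23350632,  -0.70992464, -41.63142538])}
{'fovy': 46.01771757273627, 'cx': 309.81048903594836, 'cy': 243.36494650904157, 'eye': array([ 458.25731178,  -23.85523464, 1312.22648062]), 'attitude': array([  6.02484321,  -1.37563563, -89.04717116])}
{'time_s': 0.1, 'qpos': array([-7.67188184e+01,  1.83486222e+01,  8.96992072e+01, -2.01307664e-03,
        7.20431813e+01, -1.14453553e+00]), 'qvel': array([-0.02001854, -0.11609115, -0.10010076,  0.00648097, -0.00725956,
       -0.03652662]), 'effort': array([ 1.31659399e-04, -4.13331771e+01, -2.32509291e+01,  7.28718191e-02,
        4.21630964e-02, -5.37451956e-05]), 'ee_pos': array([ 143.14764431, -556.436859  ,  213.19930518]), 'ee_rot': array([-1.79908969e+02,  9.57479250e-05,  1.44263394e+01]), 'force': array([ 0.62231239, -0.78374385,  0.73842991]), 'torque': array([-0.01389414, -0.00194485,  0.0310784 ]), 'gripper_force': 0.0, 'gripper_width': 90.93011123290776}
```

View pics/scene0.png

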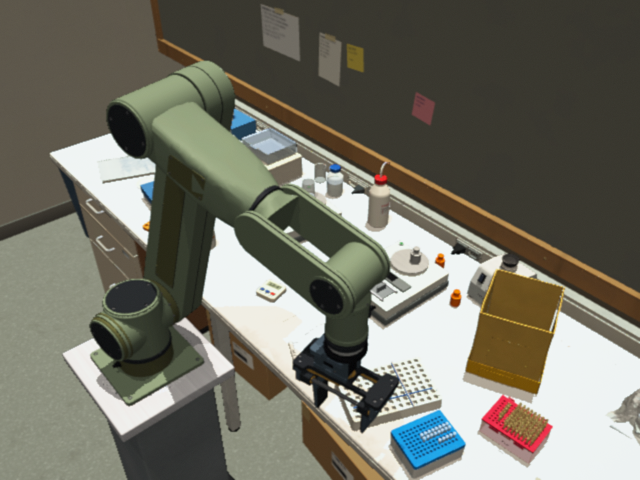

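View pics/top0.png

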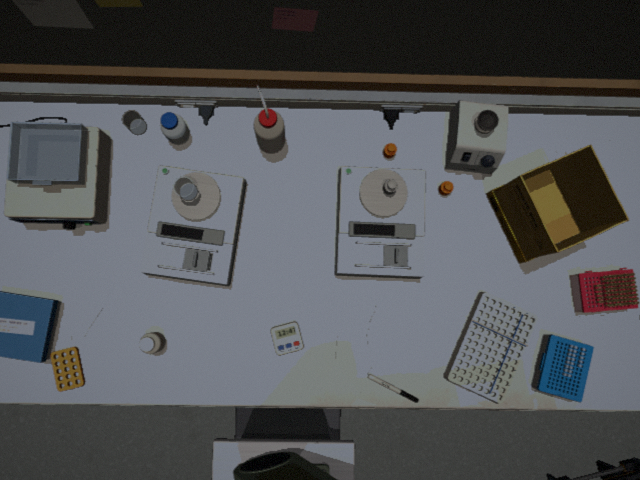

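The top view shows two balances. The right one, around (382,222), has a grey knobbed cylinder on its pan at (390,186). The left one, around (195,225), has the beaker at (187,190). Things that could be taken for the weight are the orange look-alikes at (390,150) and (446,188), and the beaker. I choose the right balance as A and check it in a close crop.

```bash
cat > h.py <<'E'
import numpy as np
from scipy.spatial.transform import Rotation as R
def ray(f,u,v):
    F=240/np.tan(np.radians(f["fovy"]/2))
    d=R.from_euler("xyz",f["attitude"],degrees=True).apply([(u-f["cx"])/F,-(v-f["cy"])/F,-1])
    return np.array(f["eye"]),d
def onz(f,u,v,z):
    e,d=ray(f,u,v); return e+d*(z-e[2])/d[2]
def proj(f,p):
    F=240/np.tan(np.radians(f["fovy"]/2))
    c=R.from_euler("xyz",f["attitude"],degrees=True).inv().apply(np.array(p)-f["eye"])
    return np.array([f["cx"]+F*c[0]/-c[2],f["cy"]-F*c[1]/-c[2]]).round(1)
E
python3 - <<'E'
from workcell import env, eyes
import cv2
from h import *
f=eyes.grab_frame("top");im=f["image"]
c=cv2.resize(im[155:290,325:440],None,fx=5,fy=4.4,interpolation=cv2.INTER_CUBIC)
c=cv2.resize(im[155:290,325:440],None,fx=4.4,fy=4.4,interpolation=cv2.INTER_CUBIC)
c=cv2.convertScaleAbs(c,alpha=1.3); cv2.imwrite("pics/cropA.png",c)
for p in [(390,186),(398,255),(382,222)]: print(onz(f,*p,70).round(1))
E
```

```text
[ 722.7 -229.2   70. ]
[ 567.7 -247.2   70. ]
[ 640.8 -211.5   70. ]
```

View pics/cropA.png

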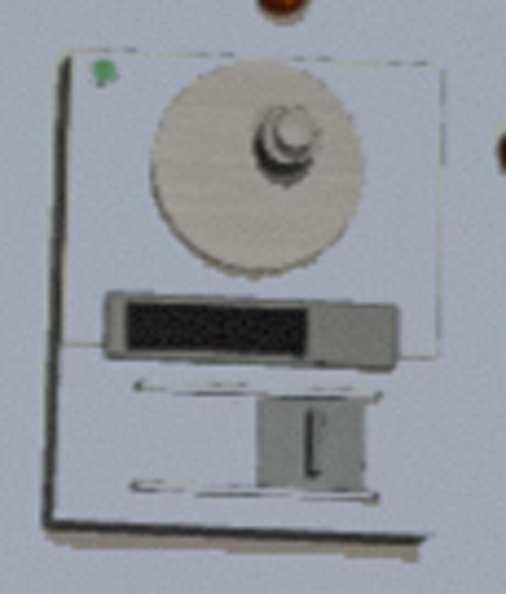

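The crop confirms a knobbed steel cylinder on this balance's pan, at crop (290,135). The shutter covers crop (258–365, 396–489) with its rib at (313,443), and the rails run from crop x 131 to 380, so the shutter is shut. Next I fit the balance pose.

```bash
cat > fit.py <<'E'
from workcell import env, eyes
import cv2
from h import *
f=eyes.grab_frame("top")
C=[((257,168),(62,0,71)),((135,385),(-52.5,59,64)),((380,397),(-52.5,-67,64)),((131,485),(-103.5,59,64)),((378,498),(-103.5,-67,64)),
 ((258,396),(-55,-5,62)),((365,402),(-55,-59,62)),((258,488),(-101,-5,62)),((364,491),(-101,-59,62))]
W=np.array([onz(f,(c[0]+.5)/4.4-.5+325,(c[1]+.5)/4.4-.5+155,b[2])[:2] for c,b in C]); B=np.array([b[:2] for c,b in C],float)
a=(W-W.mean(0))@[1,-1j*-1]; b=(B-B.mean(0))@[1,1j]
s=(b.conj()@a)/(b.conj()@b); th=np.angle(s); print("scale",abs(s),"yaw",np.degrees(th))
r=R.from_euler("z",th).as_matrix()[:2,:2]; t=W.mean(0)-r@B.mean(0)
print("origin",t); print("resid\n",(W-(B@r.T+t)).round(1))
for y in(-70,-54,-32,24,43,50,60): print(y,(r@[-78,y]+t).round(1))
p=lambda x,y,z:np.r_[r@[x,y]+t,z]
g=eyes.grab_frame("scene")
im=g["image"].copy()
im=cv2.resize(im[220:330,330:470],None,fx=5,fy=5)
for q in [(62,0,71),(-78,-32,79),(-125,-100,58),(-125,100,58),(-52.5,-67,64),(-103.5,-67,64),(125,-100,58)]:
    u=(proj(g,p(*q))-[330,220])*5+2; cv2.circle(im,tuple(int(k) for k in u),4,(0,0,255),1)
cv2.imwrite("pics/chk.png",im)
E
python3 fit.py
```

```text
scale 0.9937659470534719 yaw -1.3955362936782263
origin [ 645.75979284 -212.43649618]
resid
 [[-1.1  0.6]
 [ 0.5 -0.7]
 [-0.1  0.8]
 [ 0.8 -0.3]
 [-0.4  0.7]
 [ 0.4  0.5]
 [-0.3 -0. ]
 [-0.3 -0.8]
 [ 0.4 -0.6]]
-70 [ 566.1 -280.5]
-54 [ 566.5 -264.5]
-32 [ 567.  -242.5]
24 [ 568.4 -186.5]
43 [ 568.8 -167.5]
50 [ 569.  -160.6]
60 [ 569.2 -150.6]
```

View pics/chk.png

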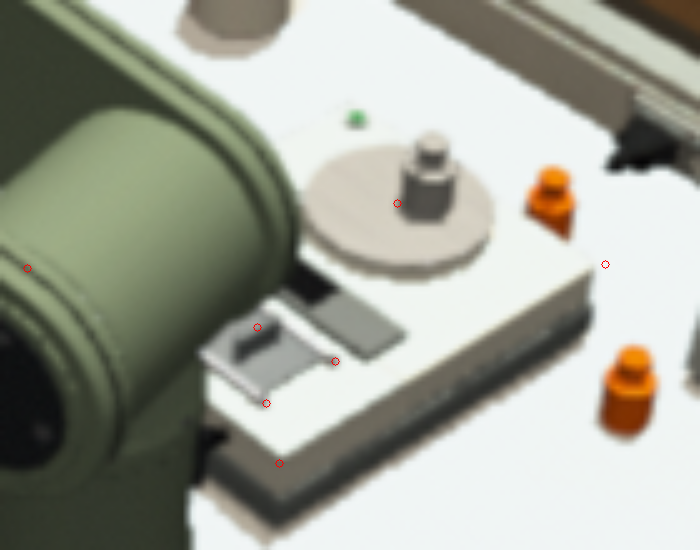

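Projected into the scene view, the fit lands on the rib, rails and corners within about 2 mm. Balance A's origin is (645.8, -212.4) with yaw -1.4°. Next I move to hover beside the rib with the fingers shut and tool y along balance x.

send_rows:
  targets: "0.04 -0.014 0 0 0 -6.2 0;0.08 -0.028 0 0 0 -12.4 0;0.12 -0.0425 0 0 0 -18.5 0;0.16 -0.0567 0 0 0 -24.7 0;0.2 -0.071 0 0 0 -30.9 0;0.24 -0.085 0 0 0 -37.1 0;0.28 -0.099 0 0 0 -43.3 0;0.32 -0.113 0 0 0 -49.5 0;0.36 -0.1275 0 0 0 -55.6 0;0.4 -0.1417 0 0 0 -61.8 0;0.44 -0.156 0 0 0 -68 0;0.48 -0.17 0 0 0 -74.2 0"
  grip_force: 20

```text
time_s: 1.25
ee_pos: [559.5, -276.2, 213.9]
ee_rot: [-180.0, 0.0, 88.9]
force: [0.9, -0.8, 1.1]
gripper_width: 13.7
gripper_force: 0.0
```

send_rows:
  targets: "0 0 0.03 0 0 0 0;0 0 0.06 0 0 0 0;0 0 0.074 0 0 0 0;0 0 0.074 0 0 0 0;0 0 0.074 0 0 0 0;0 0 0.074 0 0 0 0"

```text
time_s: 1.75
ee_pos: [558.9, -278.4, 141.3]
ee_rot: [179.9, 0.1, 88.6]
force: [0.6, -0.5, -0.1]
gripper_width: 0.3
gripper_force: 0.0
```

send_rows:
  targets: "0.003 0.0073 0.02 0 0 0 0;0.003 0.0073 0.045 0 0 0 0;0.003 0.0073 0.06 0 0 0 0;0.003 0.0073 0.067 0 0 0 0;0.003 0.0073 0.073 0 0 0 0;0.003 0.0073 0.073 0 0 0 0;0.003 0.0073 0.073 0 0 0 0"

```text
time_s: 2.33
ee_pos: [566.2, -275.5, 68.2]
ee_rot: [179.9, 0.1, 88.6]
force: [-0.2, 0.3, 0.0]
gripper_width: 0.3
gripper_force: 0.0
```

Run:
```python
from workcell import env, eyes
import cv2
print(env.state()["ee_pos"])
a=eyes.grab_frame("top")["image"][170:290,320:450]; b=eyes.grab_frame("scene")["image"][220:340,330:460]
cv2.imwrite("pics/c1.png",cv2.convertScaleAbs(cv2.resize(cv2.hconcat([a,b]),None,fx=3,fy=3,interpolation=cv2.INTER_CUBIC),alpha=1.3))
```

```text
[ 566.21229566 -275.50933667   68.22602523]
```

View pics/c1.png

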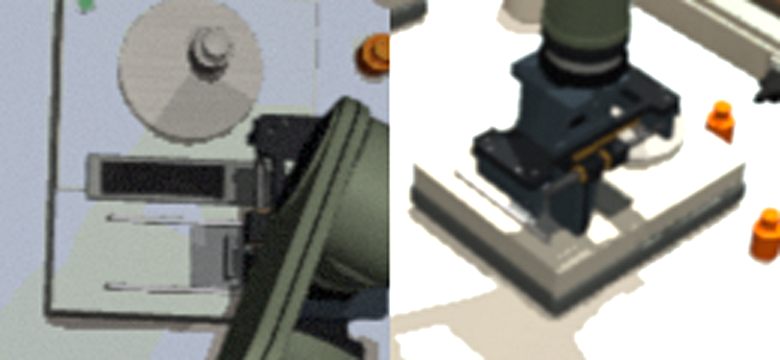

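The top view shows the fingers just to the right of the rib (at crop (232,255)), above the plate, and no force is registering. Next I push towards +y.

send_rows:
  targets: "0.006 0 0 0 0 0 0;0.011 0 0 0 0 0 0;0.014 0 0 0 0 0 0;0.017 0 0 0 0 0 0;0.02 0 0 0 0 0 0;0.024 0 0 0 0 0 0;0.028 0 0 0 0 0 0;0.032 0 0 0 0 0 0"

```text
time_s: 3.1
ee_pos: [566.5, -242.7, 67.1]
ee_rot: [180.0, 0.0, 88.6]
force: [-0.5, -2.0, 1.3]
gripper_width: 0.1
gripper_force: 0.8
```

send_rows:
  targets: "0.004 0 0 0 0 0 0;0.008 0 0 0 0 0 0;0.012 0 0 0 0 0 0;0.016 0 0 0 0 0 0;0.02 0 0 0 0 0 0;0.024 0 0 0 0 0 0;0.027 0 0 0 0 0 0;0.029 0 0 0 0 0 0;0.03 0 0 0 0 0 0;0.03 0 0 0 0 0 0"

```text
time_s: 3.93
ee_pos: [566.7, -212.5, 66.8]
ee_rot: [-180.0, -0.0, 88.6]
force: [0.1, -0.7, 0.8]
gripper_width: 0.2
gripper_force: 0.2
```

send_rows:
  targets: "0.0015 0 0 0 0 0 0;0.003 0 0 0 0 0 0;0.0045 0 0 0 0 0 0;0.0055 0 0 0 0 0 0;0.0065 0 0 0 0 0 0;0.0065 0 0 0 0 0 0"

```text
time_s: 4.43
ee_pos: [566.8, -206.2, 66.8]
ee_rot: [-180.0, -0.0, 88.6]
force: [-0.5, 0.2, -0.6]
gripper_width: 0.5
gripper_force: 0.5
```

send_rows:
  targets: "0.001 0 0 0 0 0 0;0.0015 0 0 0 0 0 0;0.0015 0 0 0 0 0 0"

```text
time_s: 4.68
ee_pos: [566.8, -206.1, 66.8]
ee_rot: [-180.0, 0.1, 88.7]
force: [-1.7, -4.2, -1.1]
gripper_width: 0.4
gripper_force: 2.6
```

send_rows:
  targets: "0.001 0 0 0 0 0 0;0.0015 0 0 0 0 0 0;0.0015 0 0 0 0 0 0"

```text
time_s: 4.93
ee_pos: [566.9, -206.0, 66.9]
ee_rot: [-180.0, 0.3, 88.7]
force: [-1.2, -8.9, -1.2]
gripper_width: 0.8
gripper_force: 4.6
```

The shutter is hard against its stop. Its position agrees with the 56 mm stroke within 0.6 mm. Next I back off over the well and descend.

send_rows:
  targets: "-0.008 0 0 0 0 0 0;-0.018 0 0 0 0 0 0;-0.028 0 0 0 0 0 0;-0.036 0 0 0 0 0 0;-0.0395 0 0 0 0 0 0;-0.0395 0 0 0 0 0 0;-0.0395 0 0 0 0 0 0"

```text
time_s: 5.52
ee_pos: [566.1, -243.1, 66.9]
ee_rot: [-180.0, -0.0, 88.6]
force: [-0.4, 0.5, -0.4]
gripper_width: 0.3
gripper_force: 0.0
```

send_rows:
  targets: "0 0 0.004 0 0 0 0;0 0 0.008 0 0 0 0;0 0 0.012 0 0 0 0;0 0 0.016 0 0 0 0;0 0 0.019 0 0 0 0;0 0 0.022 0 0 0 0;0 0 0.022 0 0 0 0"

```text
time_s: 6.1
ee_pos: [565.8, -242.7, 44.1]
ee_rot: [-179.9, -0.0, 88.6]
force: [-0.6, -0.3, -0.4]
gripper_width: 0.4
gripper_force: 0.0
```

In the well with no contact. I press in small steps.

send_rows:
  targets: "0 0.001 0.001 0 0 0 0;0 0.001 0.002 0 0 0 0;0 0.001 0.003 0 0 0 0;0 0.001 0.004 0 0 0 0;0 0.001 0.005 0 0 0 0;0 0.001 0.005 0 0 0 0"

```text
time_s: 6.6
ee_pos: [567.4, -243.1, 40.2]
ee_rot: [180.0, 0.0, 88.6]
force: [-0.3, -0.9, 2.2]
gripper_width: 0.6
gripper_force: 1.0
```

send_rows:
  targets: "0 0 0.0007 0 0 0 0;0 0 0.0014 0 0 0 0;0 0 0.002 0 0 0 0;0 0 0.002 0 0 0 0"

```text
time_s: 6.93
ee_pos: [567.4, -243.1, 38.1]
ee_rot: [180.0, 0.0, 88.6]
force: [-0.7, 1.0, 3.2]
gripper_width: 0.6
gripper_force: 1.5
```

send_rows:
  targets: "0 0 0.0005 0 0 0 0;0 0 0.001 0 0 0 0;0 0 0.001 0 0 0 0"

```text
time_s: 7.18
ee_pos: [567.4, -243.1, 37.0]
ee_rot: [180.0, 0.0, 88.6]
force: [-0.3, 0.1, 3.3]
gripper_width: 0.6
gripper_force: 1.7
```

send_rows:
  targets: "0 0 0.0005 0 0 0 0;0 0 0.001 0 0 0 0;0 0 0.001 0 0 0 0"

```text
time_s: 7.43
ee_pos: [567.4, -243.1, 36.3]
ee_rot: [180.0, 0.0, 88.6]
force: [-1.6, 0.2, 4.5]
gripper_width: 0.1
gripper_force: 2.7
```

send_rows:
  targets: "0 0 0.0004 0 0 0 0;0 0 0.0008 0 0 0 0;0 0 0.0008 0 0 0 0"

```text
time_s: 7.68
ee_pos: [567.4, -243.1, 36.2]
ee_rot: [180.0, 0.0, 88.6]
force: [-2.4, 2.1, 9.3]
gripper_width: 0.4
gripper_force: 4.7
```

The key is home: it stops at 36.2 with 9 N, after about 5 mm of travel. I release it and rise, then cross over the rib.

send_rows:
  targets: "0 0 -0.002 0 0 0 0;0 0 -0.004 0 0 0 0;0 0 -0.006 0 0 0 0;0 0 -0.009 0 0 0 0;0 0 -0.015 0 0 0 0;0 0 -0.025 0 0 0 0;0 0 -0.035 0 0 0 0;0 0 -0.05 0 0 0 0;0 0 -0.065 0 0 0 0;0 0 -0.065 0 0 0 0;0 0 -0.065 0 0 0 0"

```text
time_s: 8.6
ee_pos: [567.9, -243.3, 101.5]
ee_rot: [179.9, 0.1, 88.6]
force: [0.3, -0.5, -0.8]
gripper_width: 0.3
gripper_force: 0.0
```

send_rows:
  targets: "0.02 0 0 0 0 0 0;0.04 0 0 0 0 0 0;0.06 0 0 0 0 0 0;0.078 0 0 0 0 0 0;0.088 0 0 0 0 0 0;0.088 0 0 0 0 0 0;0.088 0 0 0 0 0 0"

```text
time_s: 9.18
ee_pos: [569.2, -155.0, 99.7]
ee_rot: [-180.0, 0.0, 88.7]
force: [-0.2, -0.4, 0.0]
gripper_width: 0.5
gripper_force: 0.0
```

Run:
```python
from workcell import env, eyes
import cv2
print(env.state()["ee_pos"],env.state()["force"])
a=eyes.grab_frame("top")["image"][170:290,320:450]; b=eyes.grab_frame("scene")["image"][220:340,330:460]
cv2.imwrite("pics/c2.png",cv2.convertScaleAbs(cv2.resize(cv2.hconcat([a,b]),None,fx=3,fy=3,interpolation=cv2.INTER_CUBIC),alpha=1.1))
```

```text
[ 569.18875342 -154.99266808   99.70915016] [-0.23618963 -0.40296307  0.00746388]
```

View pics/c2.png

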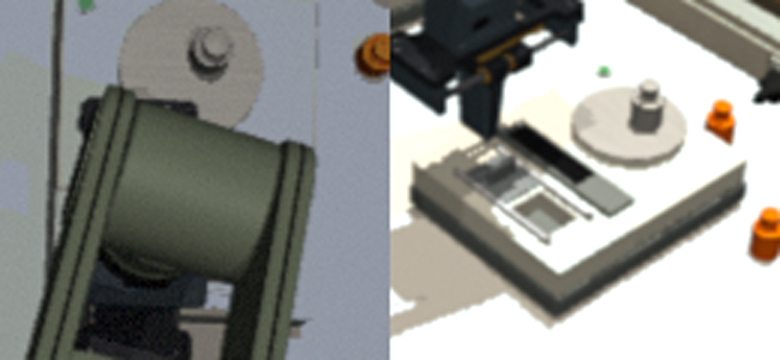

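The right-hand view shows the shutter fully open, the well uncovered with the key back up (545,215), and the fingers past the rib on its left. I descend and push the shutter shut.

send_rows:
  targets: "0 0 0.012 0 0 0 0;0 0 0.022 0 0 0 0;0 0 0.029 0 0 0 0;0 0 0.0325 0 0 0 0;0 0 0.0325 0 0 0 0;0 0 0.0325 0 0 0 0"

```text
time_s: 9.78
ee_pos: [569.3, -155.2, 67.4]
ee_rot: [-180.0, 0.0, 88.6]
force: [-0.4, -0.5, 1.4]
gripper_width: 0.9
gripper_force: 0.0
```

send_rows:
  targets: "-0.005 0 0 0 0 0 0;-0.01 0 0 0 0 0 0;-0.013 0 0 0 0 0 0;-0.016 0 0 0 0 0 0;-0.02 0 0 0 0 0 0;-0.024 0 0 0 0 0 0;-0.028 0 0 0 0 0 0;-0.032 0 0 0 0 0 0;-0.036 0 0 0 0 0 0;-0.04 0 0 0 0 0 0"

```text
time_s: 10.62
ee_pos: [568.4, -195.4, 67.6]
ee_rot: [180.0, 0.0, 88.6]
force: [0.5, 1.6, -0.2]
gripper_width: 0.2
gripper_force: 0.8
```

send_rows:
  targets: "-0.004 0 0 0 0 0 0;-0.008 0 0 0 0 0 0;-0.012 0 0 0 0 0 0;-0.016 0 0 0 0 0 0;-0.02 0 0 0 0 0 0;-0.023 0 0 0 0 0 0;-0.025 0 0 0 0 0 0;-0.027 0 0 0 0 0 0;-0.027 0 0 0 0 0 0"

```text
time_s: 11.37
ee_pos: [567.8, -221.2, 67.6]
ee_rot: [-180.0, -0.1, 88.6]
force: [1.0, 4.4, 1.8]
gripper_width: 0.7
gripper_force: 2.2
```

send_rows:
  targets: "-0.001 0 0 0 0 0 0;-0.0015 0 0 0 0 0 0;-0.0015 0 0 0 0 0 0"

```text
time_s: 11.62
ee_pos: [567.8, -221.3, 67.7]
ee_rot: [-180.0, -0.2, 88.6]
force: [1.4, 8.4, 1.6]
gripper_width: 0.4
gripper_force: 4.1
```

send_rows:
  targets: "-0.001 0 0 0 0 0 0;-0.0015 0 0 0 0 0 0;-0.0015 0 0 0 0 0 0"

```text
time_s: 11.87
ee_pos: [567.7, -221.4, 67.7]
ee_rot: [-180.0, -0.4, 88.5]
force: [2.2, 11.3, 3.0]
gripper_width: 0.0
gripper_force: 6.0
```

A hard stop again. I back off, rise and clear the view to check.

send_rows:
  targets: "0.005 0 0 0 0 0 0;0.012 0 0 0 0 0 0;0.018 0 0 0 0 0 0;0.02 0 -0.015 0 0 0 0;0.02 0 -0.04 0 0 0 0;0.02 0 -0.075 0 0 0 0;0.02 0 -0.11 0 0 0 0;0.02 0 -0.14 0 0 0 0;0.02 0 -0.14 0 0 0 0"

```text
time_s: 12.62
ee_pos: [571.2, -206.4, 214.7]
ee_rot: [179.3, 0.3, 88.6]
force: [0.7, -0.3, 0.4]
gripper_width: 0.4
gripper_force: 0.0
```

send_rows:
  targets: "0.03 -0.02 0 0 0 0 0;0.06 -0.04 0 0 0 0 0;0.09 -0.06 0 0 0 0 0;0.12 -0.08 0 0 0 0 0;0.15 -0.1 0 0 0 0 0;0.18 -0.12 0 0 0 0 0;0.21 -0.14 0 0 0 0 0;0.24 -0.16 0 0 0 0 0;0.24 -0.16 0 0 0 0 0;0.24 -0.16 0 0 0 0 0"

```text
time_s: 13.45
ee_pos: [413.0, 39.6, 207.5]
ee_rot: [180.0, 0.1, 88.8]
force: [0.5, -0.2, -0.5]
gripper_width: 0.7
gripper_force: 0.0
```

Run:
```python
from workcell import env, eyes
import cv2
print(env.state()["ee_pos"],env.state()["force"])
im=eyes.grab_frame("top")["image"]; cv2.imwrite("pics/top3.png",im)
c=cv2.resize(im[155:290,325:440],None,fx=4.4,fy=4.4,interpolation=cv2.INTER_CUBIC)
c=cv2.convertScaleAbs(c,alpha=1.3); cv2.imwrite("pics/cropA3.png",c)
o=cv2.imread("pics/top0.png"); d=cv2.absdiff(im,o).max(2)
print("diff in balance/shutter", (d[235:280,330:430]>40).sum(), "weight",(d[165:210,360:410]>40).sum())
```

```text
[412.99694117  39.58211086 207.50436124] [ 0.50769204 -0.19216817 -0.53631416]
diff in balance/shutter 0 weight 0
```

View pics/cropA3.png

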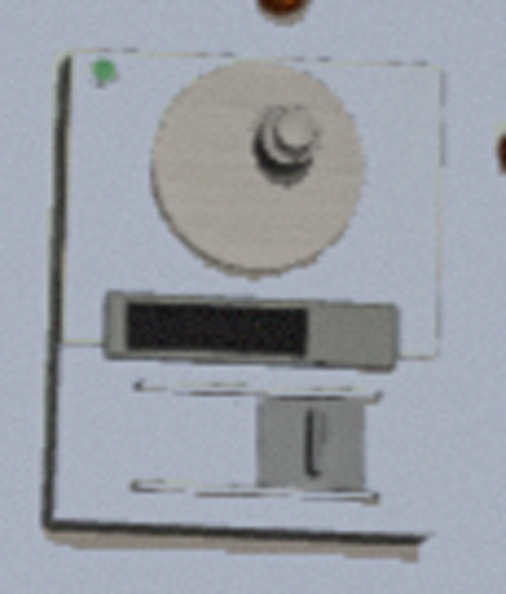

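The picture is pixel-identical to the start: shutter shut and weight unmoved. The arm is clear of everything, so I hand in.

```bash
python3 -c "
from workcell import env
print(env.job_done())"
```

```text
the job is handed in; nothing more can be done
None
```

I handed the job in at about 13.5 s: balance A's shutter was pushed open to its stop, the key pressed home and sprung back up, and the shutter pushed shut to its stop. The check weight is unmoved, and nothing else was touched.

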